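Nest the mixing cups on the bench scale and zero it

ROBOT

A 6-joint arm with a two-finger parallel gripper is mounted at the origin on a cart in front of the work surface, level with it; the furniture and walls round the work are solid. World frame = base frame: x ahead of the robot, y to its left, z up, the work surface at z = 0. Lengths are in mm, angles in rad, forces in N, time in s.
With the tool pointing down it reaches from about 300 to 775 mm from the base axis. Payload 14.6 kg.
Tool frame: the origin (TCP) lies between the finger pads; the fingertips stand manip.finger_overhang ahead of it and the grasp point (between the pads) lies 2 mm behind it (manip.finger_overhang is the distance from the TCP to the fingertips, in mm); z points along the fingers, y is the direction in which the jaws open and shut (so a half turn about z gives the same grasp; the last joint's range is limited). The gripper opens to 94 mm and grips with 3 to 60 N. Pads are 16 mm wide; open, the fingers measure 119 mm over their backs; the gripper's body (75 mm by 177 mm) begins 78 mm behind the grasp point.
Start: joints at [-1.324, 0.3, 1.521, -0, 1.321, -0.067], TCP at [169.764, -523.134, 222.446] pointing down, gripper open.
Joint ranges: [-3.03, 3.03], [-0.79, 2.21], [0.23, 2.52], [-1.04, 4.18], [0, 3.07], [-2.55, 2.55]. Speed limits (rad/s): [2.22, 2.22, 2.57, 3.14, 3.14, 3.14].

INTERFACE

Orientations are given as [roll, pitch, yaw] about the fixed x, y, z axes, in that order (R = Rz(yaw) Ry(pitch) Rx(roll)).
In Python, from cell import manip gives the robot as it stands.
- The arm moves only by the tool drive_tool, never from a script. Its argument "steps" is a list of rows, each an object with "delta_pos": the shift along the world's x, y, z in mm, a list of three; "yaw": the turn about the world's z in rad; "hand": the finger opening in mm, from 0 to 94. A call has 1 to 5 rows; each row shifts and turns the commanded pose from where the row before left it; what a row does not reach is not made up. A row lasts 1/12 s, in which the tool goes at most 41.7 mm and 7.16 degrees, less where a joint would pass 70% of its speed; a pose out of reach is approached as far as the arm can. A call is refused whole if a number of a shift passes 41.7 or a number of a turn 0.125, either way. A call with a gripper value outside its range is refused whole. The fingers move at their own pace and stop on an object; "squeeze" is the grip in N (left out, the last holds). Time passes only in rows, so rows that do not move let the fingers close. It gives the time, the measured TCP pose, the force and the opening at its end, in the units of the state.
- manip.read_state(): the state, without advancing time (a new reading comes with each control period).
- manip.camera(name): name is "scene" or "side" or "wrist"; returns a dict with "frame" (400x640x3 uint8, red, green, blue), "range_z" (400x640 float32, mm along the optical axis (not along the pixel's ray), 0 where there is no reading), "intrinsics" (3x3 intrinsics, pixels), "position" and "attitude" of the camera in the world. Camera axes: x right, y down, z forward; pixel columns grow to the right and rows downward; lengths in mm; the calibration is good to about 2 mm. The wrist camera is an equidistant fisheye: a pixel r from the principal point sees the ray r / f radians off the axis. A picture is of the moment at which its call begins.
- manip.sign_off(): hands the job in, once; it reports no verdict.
The state is a dict: "clock": time; "joints": joint angles; "qd": joint speeds; "effort": joint torques, N m; "eef_pos": TCP position; "eef_rot": TCP orientation; "wrist_force": force on the tool from outside, world axes, zero at the start; "moment": the same for the moment, N m; "finger_gap": finger opening in mm.
Only numpy, scipy, OpenCV 4.12 (cv2) and the standard library are available. Lean on these libraries where they do the work, as an engineer would, in place of code of your own. Each camera call takes 0.05 s, during which the arm holds its last target.

TASK

Get the glue scale ready: nest the white cup into the grey cup that stands on the scale's pan, then the blue cup into the white one, each fully down and upright, leaving the stack standing on the pan. Then press the scale's green zero key just until it clicks, not hard down onto its stop, and let it go. Leave the glue bottle, the sanding block and the walnut blank where they are.

Things in the scene. Friction and masses are not known exactly. Their poses are not given: they have to be found in the camera images.
- grey_cup_mid (a point): Dark grey steel tapered round cup, open top, 70 mm high, 60 mm across the rim, gripping band (58.6 to 60 mm) over the top 22 mm, a cone below it down to the 33 mm foot. Point: on its axis, half-way up; z up its axis. It stands loose (120 g) on the scale's pan, near but not exactly at its centre.
- white_cup_mid (a point): White plastic tapered round cup, open top, 70 mm high, 60 mm across the rim, gripping band (58.6 to 60 mm) over the top 22 mm, a cone below it down to the 33 mm foot. Point: on its axis, half-way up; z up its axis. It stands loose on the bench, left or right of the scale (about 60 g).
- blue_cup_mid (a point): Blue plastic tapered round cup, open top, 70 mm high, 60 mm across the rim, gripping band (58.6 to 60 mm) over the top 22 mm, a cone below it down to the 33 mm foot. Point: on its axis, half-way up; z up its axis. It stands loose on the bench, on the other side of the scale (about 60 g).
- pan_centre (a point): Centre of the top face of the scale's round steel pan (116 mm across, fixed, 35 mm above the bench). The scale is a fixed low grey box, 210 x 150 mm, top 26 mm above the bench; its x axis points from the key end (towards the robot) to the pan end, z up. The key lies 113 mm from here along -x, a black-framed display beside it at +y.
- zero_key_top (a point): Centre of the top of the scale's round green zero key, 28 mm across, 38 mm above the bench when released; it moves down with the key. z is up.
- zero_key (a joint): How far the zero key is pressed down, in m: 0 released. Dome key: the force rises to about 3.5 N near 1.5 mm, then drops (the click, done by 3 mm) to about 2 N at 3 to 5 mm, then rises again towards its stop: about 4 N at 6 mm, 8 N at 7 mm, 13 N at 8 mm, 19 N at 9 mm. It springs back by itself.
- glue_bottle_mid (a point): Bystander: white glue bottle with red tip and blue label, 34 mm across, 95 mm high, loose; the point is half-way up.
- sanding_block_mid (a point): Bystander: brown block 47 x 85 x 24 mm lying loose; the point is at its centre.
- walnut_blank_mid (a point): Bystander: dark wood bar 20 x 121 x 20 mm lying loose; the point is at its centre.
- white_cup: The white cup as a body, origin at the centre of its underside. The three cups are alike: walls 2.6 mm, inner floor 26 mm above the underside; a cup set into another rests on that floor, its rim 26 mm above the lower rim, with about 2 mm of play all round.
- blue_cup: The blue cup as a body, origin at the centre of its underside. The three cups are alike: walls 2.6 mm, inner floor 26 mm above the underside; a cup set into another rests on that floor, its rim 26 mm above the lower rim, with about 2 mm of play all round.
- grey_cup: The grey cup as a body, origin at the centre of its underside. The three cups are alike: walls 2.6 mm, inner floor 26 mm above the underside; a cup set into another rests on that floor, its rim 26 mm above the lower rim, with about 2 mm of play all round.
Mind the look-alikes: they are no part of the job. Leave any orange or pink look-alike of the grey_cup alone.

How it is judged:
By the outcome, as a careful person would: the job done as asked, in the order asked, and still so for the second after the job is handed in, with the robot touching nothing.
It also fails if it takes over 64 s, if anything falls off the work surface, if the arm or the gripper's body presses on something with over 40 N, if the wrist force passes 120 N, or if a joint passes its speed limit or range.

## Working session

There is one attempt and no reset: what is moved stays moved. The work goes in short steps, Python scripts to look and compute and a tool call to move; the robot and the scene stay as the last step left them, time stands still between calls to the robot, and variables do not carry over. Pictures are saved under pics/ and viewed, and the job is handed in when it is done.

Besides the shell and the picture viewer there is one more tool, called after "Emit:" as a command line: name --argument value ..., lists and objects as JSON in quotes. drive_tool: Moves the arm, as the interface text tells. Its arguments: {"type":"object","properties":{"steps":{"type":"array"},"squeeze":{"type":"number"}},"required":["steps"]}

```bash
mkdir -p pics; ls
python3 - <<'E'
from cell import manip
import cv2
print(manip.read_state(), manip.finger_overhang)
for n in ["scene","side","wrist"]:
    c=manip.camera(n); cv2.imwrite(f"pics/{n}0.png",c["frame"][:,:,::-1]); print(n,c["intrinsics"],c["position"],c["attitude"])
E
```

```text
pics
{'clock': 0.0, 'joints': array([-1.32361071e+00,  3.00472300e-01,  1.52159814e+00,  4.88826811e-06,
        1.32069029e+00, -6.65481882e-02]), 'qd': array([ 2.04151001e-03, -2.58566476e-04, -1.06030867e-03,  2.26073915e-03,
        1.88758075e-03, -5.11447697e-05]), 'effort': array([ 2.63013448e-03, -5.31798470e+01, -3.52729261e+01,  7.09083793e-02,
        2.43888900e-02, -9.54641678e-05]), 'eef_pos': array([ 169.70146298, -522.90423521,  221.87844274]), 'eef_rot': array([-3.14042748e+00, -8.24000697e-05,  3.13732543e-01]), 'wrist_force': array([-0.08343338, -0.25086683,  0.5167806 ]), 'moment': array([-0.04001394, -0.02214791, -0.0129274 ]), 'finger_gap': 93.91899716066145} 17.0
scene [[365.65983484   0.         315.04824469]
 [  0.         365.65983484 200.83568076]
 [  0.           0.           1.        ]] [ 29.55098374 713.11799266 674.81776597] [-2.20635472  0.00300616 -2.48841132]
side [[401.79333823   0.         314.99218806]
 [  0.         401.79333823 202.57332288]
 [  0.           0.           1.        ]] [ 533.57475449 -859.7479645   459.98992184] [-1.96734056 -0.02611212  0.03047115]
wrist [[309.70691629   0.         320.71972737]
 [  0.         309.70691629 200.35886098]
 [  0.           0.           1.        ]] [ 236.84847205 -502.51697454  383.51089327] [ 2.89876159e+00  2.32153707e-03 -1.25645335e+00]
```

View pics/scene0.png

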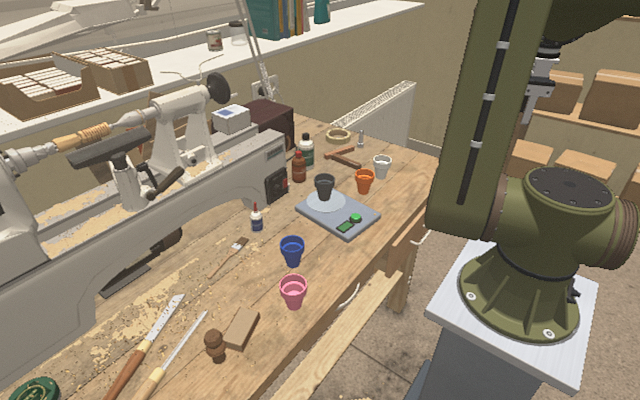

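View pics/side0.png

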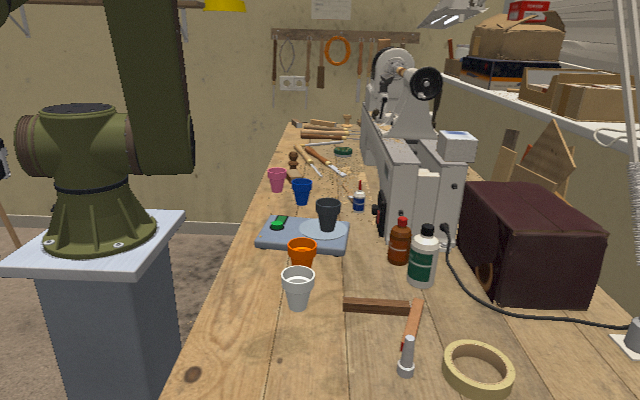

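View pics/wrist0.png

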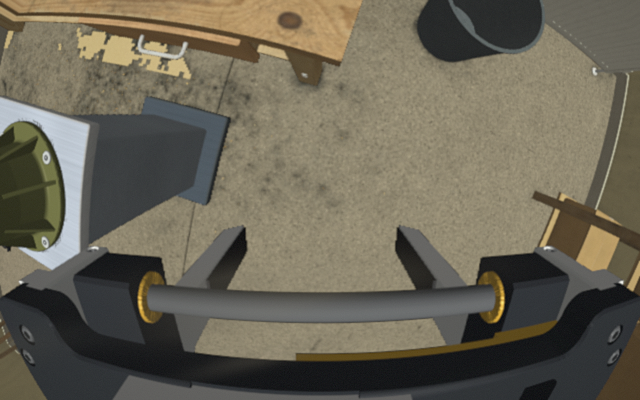

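The scene view has the white cup at (382,165), orange at (365,180), grey at (325,187), blue at (292,250), pink at (293,290) and the key at (355,217). In the side view, white is at (298,287), orange (302,253), grey (328,215), blue (302,192) and the key (280,222).

```bash
cat > h.py <<'E'
from cell import manip
import numpy as np, cv2
from scipy.spatial.transform import Rotation as R
from scipy.optimize import least_squares
def cloud(c):
    K=c["intrinsics"]; v,u=np.mgrid[0:400,0:640]; z=c["range_z"]
    P=np.stack([(u-K[0,2])/K[0,0]*z,(v-K[1,2])/K[1,1]*z,z],-1)
    W=P@R.from_euler('xyz',c["attitude"]).as_matrix().T+c["position"]
    W[z<=0]=np.nan
    return W
def circ(p,r=None):
    f=(lambda q:np.hypot(p[:,0]-q[0],p[:,1]-q[1])-(r or q[2]))
    s=least_squares(f,[*p[:,:2].mean(0),r or 25],loss='soft_l1',f_scale=1.5)
    return s.x, np.sqrt(np.mean(s.fun**2)) if 0 else np.median(abs(s.fun))
def hsv(c): return cv2.cvtColor(c["frame"],cv2.COLOR_RGB2HSV)
def win(W,u,v,h):
    m=np.zeros((400,640),bool); m[v-h:v+h,u-h:u+h]=1; return m
E
python3 - <<'E'
from h import *
S={"scene":dict(white=(382,165,17),orange=(365,180,17),grey=(325,187,17),blue=(292,250,22),pink=(293,290,25),key=(355,217,10),bottle=(256,218,18),pan=(325,203,20)),
"side":dict(white=(298,287,28),orange=(302,250,20),grey=(328,215,20),blue=(302,192,18),pink=(277,180,16),key=(280,222,12),bottle=(359,198,16))}
for n in S:
    c=manip.camera(n);W=cloud(c);H=hsv(c)
    for o,(u,v,h) in S[n].items():
        m=win(W,u,v,h); h_,s,val=[H[...,i].astype(int) for i in range(3)]
        cm={"white":(s<40)&(val>120),"orange":(h_<20)&(s>170),"grey":(val<95),"blue":(h_>105)&(h_<130)&(s>120),"pink":((h_>160)|(h_<4))&(s>80),"key":(h_>50)&(h_<75)&(s>150),"bottle":(W[...,2]>15),"pan":(W[...,2]>30)&(W[...,2]<40)}[o]
        p=W[m&cm]; p=p[np.isfinite(p[:,0])]
        if o in("key","bottle","pan"): print(n,o,len(p),np.median(p,0).round(1),p[:,2].max().round(1)); continue
        zt=np.percentile(p[:,2],98); 
        z0=35 if o=="grey" else 0
        q=p[(p[:,2]>z0+62)&(p[:,2]<z0+76)]
        a=circ(q); b=circ(q,29.3)
        print(n,o,len(p),len(q),'ztop',zt.round(1),a[0].round(1),round(a[1],2),b[0][:2].round(1),round(b[1],2))
E
```

```text
scene white 312 97 ztop 72.5 [ 492.8 -254.1   28.5] 1.18 [ 492.7 -254.4] 1.4
scene orange 162 70 ztop 73.0 [ 492.6 -142.8   28. ] 0.98 [ 492.5 -143.3] 1.31
scene grey 370 99 ztop 105.6 [544.2  -1.   28.2] 0.81 [544.1  -1.6] 1.3
scene blue 146 70 ztop 72.3 [469.3 233.1  28.2] 0.72 [469.4 232.6] 0.81
scene pink 699 189 ztop 71.5 [385.3 328.6  28.2] 0.54 [385.2 328.5] 1.16
  return _methods._mean(a, axis=axis, dtype=dtype,
  ret = um.true_divide(
Traceback (most recent call last):
ValueError: zero-size array to reduction operation maximum which has no identity
```

Run:
```python
from h import *
S={"scene":dict(key=(355,217,10),bottle=(256,218,18),pan=(325,203,20)),
"side":dict(white=(298,287,28),orange=(302,250,20),grey=(328,215,20),blue=(302,192,18),pink=(277,180,16),key=(280,222,12),bottle=(359,198,16))}
for n in S:
    c=manip.camera(n);W=cloud(c);H=hsv(c)
    if n=="scene": print(H[217,350:362:3],W[217,350:362:3].round(0), W[226,346].round(0))
    for o,(u,v,h) in S[n].items():
        m=win(W,u,v,h); h_,s,val=[H[...,i].astype(int) for i in range(3)]
        cm={"white":(s<40)&(val>120),"orange":(h_<20)&(s>170),"grey":(val<95),"blue":(h_>105)&(h_<130)&(s>120),"pink":((h_>160)|(h_<4))&(s>80),"key":(h_>45)&(h_<80)&(s>100)&(val>120),"bottle":(W[...,2]>15),"pan":(W[...,2]>32)&(W[...,2]<40)}[o]
        p=W[m&cm]; p=p[np.isfinite(p[:,0])]
        if not len(p): print(o,'none');continue
        if o in("key","bottle","pan"): print(n,o,len(p),np.median(p,0).round(1),p.min(0).round(1),p.max(0).round(1)); continue
        zt=np.percentile(p[:,2],98); 
        z0=35 if o=="grey" else 0
        q=p[(p[:,2]>z0+62)&(p[:,2]<z0+76)]
        a=circ(q); b=circ(q,29.3)
        print(n,o,len(p),len(q),'ztop',zt.round(1),a[0].round(1),round(a[1],2),b[0][:2].round(1),round(b[1],2))
c=manip.camera("scene"); cv2.imwrite("pics/z.png",cv2.resize(c["frame"][140:320,230:410,::-1],(720,720),interpolation=cv2.INTER_NEAREST)[:600])
```

```text
[[ 36  35  72]
 [ 63 122 209]
 [ 63 123 197]
 [ 63 129 199]] [[438.  22.  30.]
 [425.  27.  40.]
 [418.  24.  41.]
 [411.  18.  41.]] [426.  60.  29.]
scene key 46 [422.2  19.7  39.8] [410.9   7.3  36.7] [434.4  30.9  42.8]
scene bottle 399 [634.2 190.9  37.9] [615.6  85.2  15.1] [739.9 211.4  96.1]
scene pan 569 [524.9  13.7  36.7] [477.3 -55.7  32.8] [592.8  60.9  39.6]
side white 1049 259 ztop 69.4 [ 493.8 -255.5   28.3] 0.67 [ 493.7 -255.3] 0.98
side orange 686 196 ztop 69.4 [ 494.1 -144.4   28.3] 0.75 [ 494.  -144.3] 0.98
side grey 644 146 ztop 103.7 [545.4  -2.9  28.2] 0.88 [545.2  -2.7] 1.33
side blue 400 89 ztop 68.4 [470.  231.1  28.2] 1.32 [469.7 231.2] 1.51
side pink 365 80 ztop 68.1 [386.1 327.6  28.3] 1.31 [385.9 327.6] 1.65
side key 78 [427.7  28.1  36.5] [411.5   3.8  25.7] [439.6  79.   39.8]
side bottle 262 [635.3 179.6  47.7] [608.9  54.5  15.4] [663.7 307.5  87.8]
```

View pics/z.png

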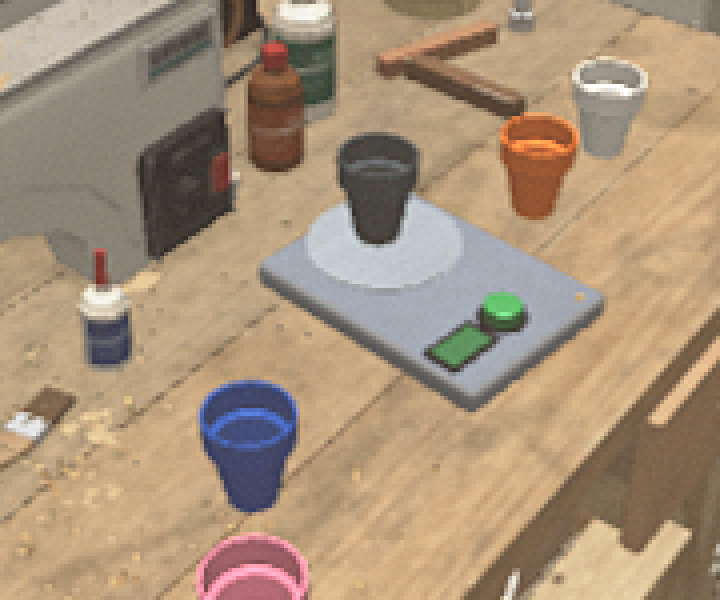

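White is about (493,-255), grey (545,-2), blue (470,232) and key (423,19.5), and the two views agree within 2 mm. Before moving I'll check for tall obstacles near the pan.

Run:
```python
from h import *
for n in("scene","side"):
    W=cloud(manip.camera(n)).reshape(-1,3); W=W[np.isfinite(W[:,0])]
    for y0 in range(-350,350,50):
        q=W[(W[:,1]>y0)&(W[:,1]<y0+50)&(W[:,2]>110)&(W[:,2]<450)&(W[:,0]>300)]
        print(n,y0,len(q),np.percentile(q[:,0],1).round() if len(q) else '',end=' | ')
    print()
```

```text
scene -350 823 1025.0 | scene -300 1614 1008.0 | scene -250 1643 853.0 | scene -200 1563 728.0 | scene -150 1292 735.0 | scene -100 1298 849.0 | scene -50 993 1055.0 | scene 0 1688 679.0 | scene 50 1873 679.0 | scene 100 2459 682.0 | scene 150 2810 683.0 | scene 200 4010 683.0 | scene 250 3626 683.0 | scene 300 4554 683.0 | 
side -350 40 1021.0 | side -300 722 1003.0 | side -250 4936 855.0 | side -200 2225 728.0 | side -150 2035 849.0 | side -100 2488 850.0 | side -50 2665 701.0 | side 0 5587 684.0 | side 50 2073 680.0 | side 100 4217 684.0 | side 150 1566 684.0 | side 200 2482 684.0 | side 250 1960 684.0 | side 300 1431 679.0 |
```

Emit:
drive_tool --steps '[{"delta_pos": [37,31,0],"yaw": -0.08},{"delta_pos": [37,31,0],"yaw": -0.08},{"delta_pos": [37,31,0],"yaw": -0.08},{"delta_pos": [37,31,0],"yaw": -0.074},{"delta_pos": [37,31,0],"yaw": 0}]'

```text
invalid input at $.steps[0]: expected keys delta_pos, yaw, hand
```

Emit:
drive_tool --steps '[{"delta_pos": [37,31,0],"yaw": -0.08,"hand": 94},{"delta_pos": [37,31,0],"yaw": -0.08,"hand": 94},{"delta_pos": [37,31,0],"yaw": -0.08,"hand": 94},{"delta_pos": [37,31,0],"yaw": -0.074,"hand": 94},{"delta_pos": [37,31,0],"yaw": 0,"hand": 94}]'

```text
clock: 0.87
eef_pos: [330.6, -387.9, 222.6]
eef_rot: [3.141, -0.0, -0.005]
wrist_force: [1.0, -1.3, 0.4]
finger_gap: 93.9
```

Emit:
drive_tool --steps '[{"delta_pos": [37,31,0],"yaw": 0,"hand": 94},{"delta_pos": [37,31,-10],"yaw": 0,"hand": 94},{"delta_pos": [37,31,-15],"yaw": 0,"hand": 94},{"delta_pos": [26,20,-10],"yaw": 0,"hand": 94},{"delta_pos": [0,0,0],"yaw": 0,"hand": 94}]'

```text
clock: 1.28
eef_pos: [451.9, -287.0, 189.6]
eef_rot: [-3.139, 0.002, 0.004]
wrist_force: [0.5, -0.1, -0.6]
finger_gap: 93.9
```

Emit:
drive_tool --steps '[{"delta_pos": [21,16,-20],"yaw": 0,"hand": 94},{"delta_pos": [20,16,-20],"yaw": 0,"hand": 94},{"delta_pos": [0,0,-20],"yaw": 0,"hand": 94},{"delta_pos": [0,0,0],"yaw": 0,"hand": 94},{"delta_pos": [0,0,0],"yaw": 0,"hand": 94}]'

```text
clock: 1.7
eef_pos: [489.7, -259.0, 131.5]
eef_rot: [-3.141, 0.001, -0.0]
wrist_force: [0.5, -0.6, 1.0]
finger_gap: 94.1
```

Run:
```python
from h import *
c=manip.camera("wrist"); cv2.imwrite("pics/w1.png",c["frame"][:,:,::-1])
s=manip.read_state();print(s["eef_pos"],s["eef_rot"],s["joints"])
```

```text
[ 490.00507469 -259.49158644  132.58386545] [ 3.14123084e+00 -4.05985919e-04 -7.53146897e-04] [-5.53035210e-01  3.98692179e-01  1.60771882e+00 -1.04841663e-04
  1.13464621e+00  1.01855860e+00]
```

View pics/w1.png

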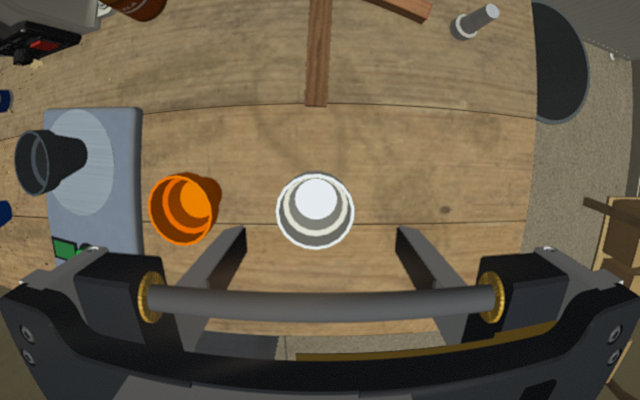

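The wrist view has the white cup's rim at (315,210) between the fingers, with orange to the left at (185,208). I'll cast rim rays onto z = 70 as a third measurement.

```bash
cat >> h.py <<'E'
def ray(c,uv,z):
    K=c["intrinsics"]; d=np.asarray(uv,float)-[K[0,2],K[1,2]]; r=np.hypot(d[:,0],d[:,1]); th=r/K[0,0]
    v=np.stack([d[:,0]/r*np.sin(th),d[:,1]/r*np.sin(th),np.cos(th)],-1)@R.from_euler('xyz',c["attitude"]).as_matrix().T
    return c["position"]+v*((z-c["position"][2])/v[:,2])[:,None]
def wfit(c,mask,z,u,v,h):
    m=np.zeros((400,640),np.uint8); m[v-h:v+h,u-h:u+h]=mask[v-h:v+h,u-h:u+h]
    cs,_=cv2.findContours(m,cv2.RETR_EXTERNAL,cv2.CHAIN_APPROX_NONE); k=max(cs,key=cv2.contourArea)[:,0]
    p=ray(c,k,z); return circ(p)
E
python3 - <<'E'
from h import *
c=manip.camera("wrist");H=hsv(c).astype(int)
W=((H[...,1]<45)&(H[...,2]>110)).astype(np.uint8)
print(wfit(c,W,70,315,210,45))
O=((H[...,0]<20)&(H[...,1]>170)).astype(np.uint8)
m=O.copy()
print(wfit(c,O,70,185,208,45))
print(manip.read_state()["eef_pos"])
E
```

```text
(array([ 495.60205705, -254.92740648,   29.55900849]), np.float64(0.20840631100258022))
(array([ 497.41086047, -147.38024534,   31.53512177]), np.float64(1.3615657562169936))
[ 490.16021262 -259.70941987  133.0676672 ]
```

Emit:
drive_tool --steps '[{"delta_pos": [4,4.5,-16],"yaw": 0,"hand": 94},{"delta_pos": [0,0,-20],"yaw": 0,"hand": 94},{"delta_pos": [0,0,-20],"yaw": 0,"hand": 94},{"delta_pos": [0,0,-11],"yaw": 0,"hand": 94},{"delta_pos": [0,0,0],"yaw": 0,"hand": 94}]'

```text
clock: 2.22
eef_pos: [493.4, -254.5, 63.6]
eef_rot: [-3.141, 0.002, -0.001]
wrist_force: [0.7, -0.5, -0.8]
finger_gap: 93.8
```

Run:
```python
from h import *
c=manip.camera("wrist");H=hsv(c).astype(int)
cv2.imwrite("pics/w2.png",c["frame"][:,:,::-1])
W=((H[...,1]<45)&(H[...,2]>110)).astype(np.uint8)
print(wfit(c,W,70,315,230,55))
print(manip.read_state()["eef_pos"],manip.read_state()["wrist_force"])
```

```text
(array([ 498.27176918, -254.44133117,   27.6699892 ]), np.float64(0.8883111067348857))
[ 493.96044931 -254.76208852   65.00971794] [0.17641224 0.08720525 0.41808042]
```

View pics/w2.png

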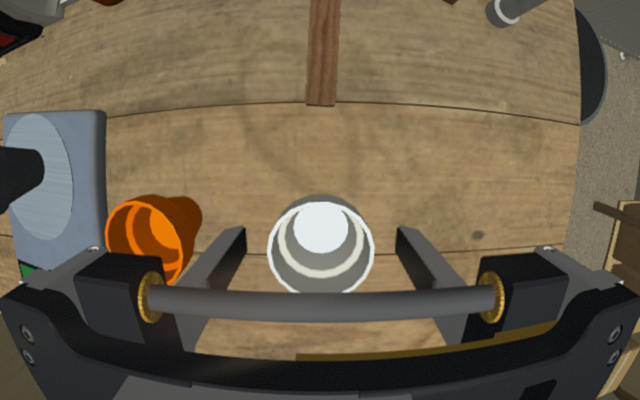

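Emit:
drive_tool --steps '[{"delta_pos": [0,0,0],"yaw": 0,"hand": 50},{"delta_pos": [0,0,0],"yaw": 0,"hand": 50},{"delta_pos": [0,0,0],"yaw": 0,"hand": 50},{"delta_pos": [0,0,0],"yaw": 0,"hand": 50},{"delta_pos": [0,0,0],"yaw": 0,"hand": 50}]' --squeeze 12

```text
clock: 2.68
eef_pos: [494.3, -254.4, 65.1]
eef_rot: [3.141, -0.001, -0.0]
wrist_force: [-0.2, 0.6, -0.4]
finger_gap: 64.0
```

Emit:
drive_tool --steps '[{"delta_pos": [0,0,0],"yaw": 0,"hand": 50},{"delta_pos": [0,0,0],"yaw": 0,"hand": 50},{"delta_pos": [0,0,0],"yaw": 0,"hand": 50},{"delta_pos": [0,0,0],"yaw": 0,"hand": 50}]'

```text
clock: 3.02
eef_pos: [494.3, -254.4, 64.9]
eef_rot: [3.141, -0.0, -0.0]
wrist_force: [-0.3, 0.8, 4.1]
finger_gap: 58.5
```

Emit:
drive_tool --steps '[{"delta_pos": [0,0,8],"yaw": 0,"hand": 50},{"delta_pos": [0,0,25],"yaw": 0,"hand": 50},{"delta_pos": [0,0,30],"yaw": 0,"hand": 50},{"delta_pos": [0,0,35],"yaw": 0,"hand": 50},{"delta_pos": [0,0,32],"yaw": 0,"hand": 50}]'

```text
clock: 3.43
eef_pos: [493.9, -254.2, 196.7]
eef_rot: [-3.142, 0.0, -0.0]
wrist_force: [0.5, 0.3, -1.0]
finger_gap: 58.4
```

Emit:
drive_tool --steps '[{"delta_pos": [0,15,5],"yaw": 0,"hand": 50},{"delta_pos": [0,30,0],"yaw": 0,"hand": 50},{"delta_pos": [0,30,0],"yaw": 0,"hand": 50},{"delta_pos": [0,30,0],"yaw": 0,"hand": 50},{"delta_pos": [0,15,0],"yaw": 0,"hand": 50}]'

```text
clock: 3.85
eef_pos: [493.6, -131.5, 199.5]
eef_rot: [-3.141, 0.001, 0.001]
wrist_force: [0.8, -0.6, -0.4]
finger_gap: 58.1
```

Run:
```python
from h import *
s=manip.read_state();print(s["eef_pos"],s["wrist_force"],s["finger_gap"])
for n in ("wrist","side"):
    c=manip.camera(n)
    cv2.imwrite(f"pics/{n}3.png",c["frame"][:,:,::-1])
```

```text
[ 493.63283169 -131.46336817  199.50197401] [ 0.75991704 -0.59443597 -0.37164134] 58.10600086603947
```

View pics/wrist3.png

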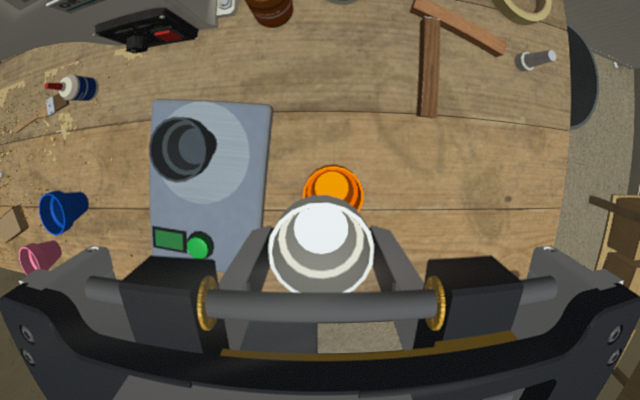

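View pics/side3.png

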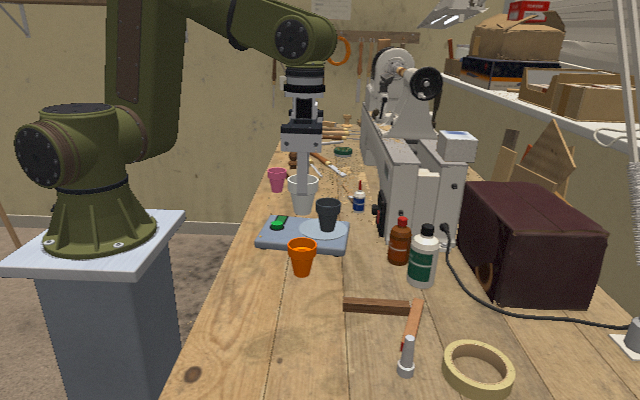

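The white cup is held upright, rim at about (320,245) in the wrist view. Grey's rim is at (182,149) and the key at (200,246). Next I'll measure both in the wrist camera.

```bash
cat >> h.py <<'E'
def edgefit(c,mask,z,box,r=29.9):
    u0,u1,v0,v1=box
    m=np.zeros((400,640),np.uint8); m[v0:v1,u0:u1]=mask[v0:v1,u0:u1]
    cs,_=cv2.findContours(m,cv2.RETR_EXTERNAL,cv2.CHAIN_APPROX_NONE); k=max(cs,key=cv2.contourArea)[:,0]
    k=k[(k[:,0]>u0+1)&(k[:,0]<u1-2)&(k[:,1]>v0+1)&(k[:,1]<v1-2)]
    p=ray(c,k,z); return [circ(p),circ(p,r)]
E
python3 - <<'E'
from h import *
c=manip.camera("wrist");H=hsv(c).astype(int);s=manip.read_state()["eef_pos"];print(s)
Wm=((H[...,1]<45)&(H[...,2]>110)).astype(np.uint8)
print("white",edgefit(c,Wm,s[2]+5,(262,382,190,262)))
dk=(H[...,2]<90).astype(np.uint8)
print("grey",edgefit(c,dk,105,(140,184,105,195)))
g=((H[...,0]>45)&(H[...,0]<80)&(H[...,1]>120)&(H[...,2]>130)).astype(np.uint8)
print("key",edgefit(c,g,38,(186,218,228,262),14))
cv2.imwrite("pics/w3z.png",cv2.resize(c["frame"][95:275,130:390,::-1],None,fx=3,fy=3,interpolation=cv2.INTER_NEAREST))
E
```

```text
[ 494.06588895 -133.45856062  199.62417456]
white [(array([ 499.0743417 , -132.82743176,   26.46678317]), np.float64(0.9956065905093503)), (array([ 494.67646263, -132.82893378,   29.9       ]), np.float64(0.6960808948848225))]
grey [(array([547.1059463 ,  -2.32045186,  27.87326683]), np.float64(0.24979177006834163)), (array([546.92068095,  -4.8163818 ,  29.9       ]), np.float64(0.7438364960272263))]
key [(array([425.20755141,  16.20419575,  12.89500933]), np.float64(0.19490378153866317)), (array([425.33614028,  16.90130854,  14.        ]), np.float64(0.9354511395897767))]
```

View pics/w3z.png

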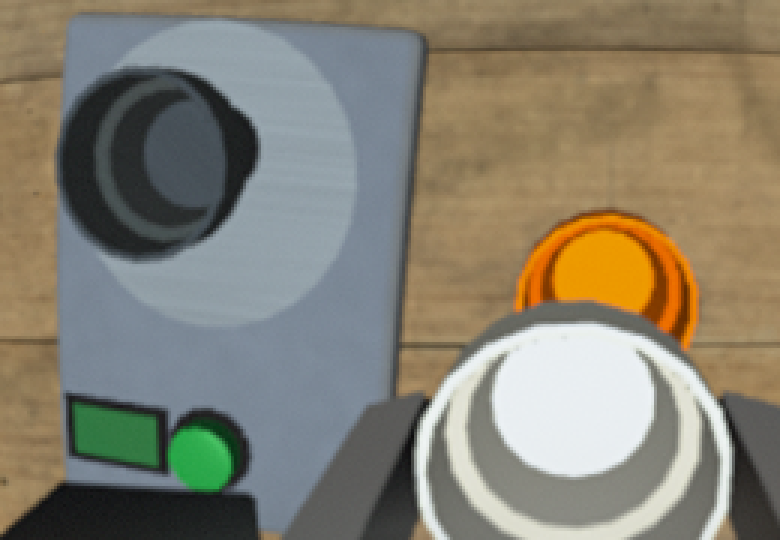

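Run:
```python
from h import *
c=manip.camera("wrist");H=hsv(c).astype(int);s=manip.read_state()["eef_pos"];print(s)
Wm=((H[...,1]<45)&(H[...,2]>215)).astype(np.uint8)
for box in [(262,382,190,262),(262,382,190,290)]:
  for dz in (3,5): print("white",dz,edgefit(c,Wm,s[2]+dz,box))
```

```text
[ 494.09204677 -134.31439034  199.59957024]
white 3 [(array([ 502.11416427, -134.14144051,   22.10663263]), np.float64(2.5231744070786473)), (array([ 488.85470057, -134.22890847,   29.9       ]), np.float64(3.2942046433728507))]
white 5 [(array([ 502.90515041, -134.14317128,   21.82720865]), np.float64(2.489146566453865)), (array([ 489.11728028, -134.22810277,   29.9       ]), np.float64(3.3386312326930536))]
white 3 [(array([ 496.25363977, -134.21644658,   27.62461969]), np.float64(1.3291890647322386)), (array([ 494.80999258, -134.2394539 ,   29.9       ]), np.float64(1.4632194182195697))]
white 5 [(array([ 497.127827  , -134.2168969 ,   27.26718128]), np.float64(1.3228968227213134)), (array([ 495.4428052 , -134.25221925,   29.9       ]), np.float64(1.9336661547510552))]
```

Run:
```python
from h import *
c=manip.camera("wrist");H=hsv(c).astype(int);s=manip.read_state()["eef_pos"];print(s)
B=(H[...,1]<30)&(H[...,2]>215)
k=np.array([(u,190+np.argmax(B[190:270,u])) for u in range(274,370,4) if B[190:270,u].any()])
print(k.tolist())
for dz in (3,5):
    p=ray(c,k,s[2]+dz); print(p[::4,:2].round(1).tolist()); print(circ(p),circ(p,29.9))
```

```text
[ 494.10948522 -134.82007271  199.55245544]
[[274, 230], [278, 223], [282, 219], [286, 215], [290, 212], [294, 210], [298, 208], [302, 207], [306, 205], [310, 204], [314, 204], [318, 203], [322, 203], [326, 203], [330, 204], [334, 205], [338, 206], [342, 207], [346, 209], [350, 211], [354, 214], [358, 217], [362, 222], [366, 227]]
[[508.5, -109.5], [518.8, -118.6], [522.7, -127.2], [523.8, -135.7], [522.2, -144.2], [517.7, -152.9]]
(array([ 494.39255055, -135.11634659,   29.31994235]), np.float64(0.1048123691356384)) (array([ 493.73036873, -135.13348283,   29.9       ]), np.float64(0.11269596076359178))
[[509.2, -109.8], [519.4, -118.8], [523.2, -127.3], [524.3, -135.7], [522.7, -144.1], [518.3, -152.7]]
(array([ 495.27816383, -135.11727948,   28.95023555]), np.float64(0.10349055089005965)) (array([ 494.1956525 , -135.14544095,   29.9       ]), np.float64(0.10856418169621307))
```

Emit:
drive_tool --steps '[{"delta_pos": [13,20,0],"yaw": 0,"hand": 50},{"delta_pos": [15,35,0],"yaw": 0,"hand": 50},{"delta_pos": [15,35,0],"yaw": 0,"hand": 50},{"delta_pos": [8,28,0],"yaw": 0,"hand": 50},{"delta_pos": [0,14,0],"yaw": 0,"hand": 50}]'

```text
clock: 4.52
eef_pos: [546.2, -0.6, 199.2]
eef_rot: [-3.141, 0.0, 0.0]
wrist_force: [0.5, -0.3, -0.1]
finger_gap: 58.1
```

Emit:
drive_tool --steps '[{"delta_pos": [0,0,0],"yaw": 0,"hand": 50},{"delta_pos": [0,0,0],"yaw": 0,"hand": 50},{"delta_pos": [0,0,0],"yaw": 0,"hand": 50}]'

```text
clock: 4.77
eef_pos: [545.1, -3.7, 199.5]
eef_rot: [3.141, 0.0, -0.001]
wrist_force: [-0.3, 0.2, -0.1]
finger_gap: 58.3
```

Run:
```python
from h import *
s=manip.read_state();print(s["eef_pos"],s["wrist_force"],s["finger_gap"])
a=[]
for n in ("scene","side"):
    c=manip.camera(n); W=cloud(c); 
    a.append(c["frame"][:,:,::-1])
cv2.imwrite("pics/b4.png",np.hstack([cv2.resize(a[0][100:260,230:430],(400,320)),cv2.resize(a[1][100:260,230:430],(400,320))]))
print(manip.read_state()["eef_pos"])
```

```text
[545.13606752  -3.67601159 199.47928977] [-0.30116621  0.23432346 -0.14455141] 58.33326970493203
[545.13508971  -3.70784133 199.64090399]
```

View pics/b4.png

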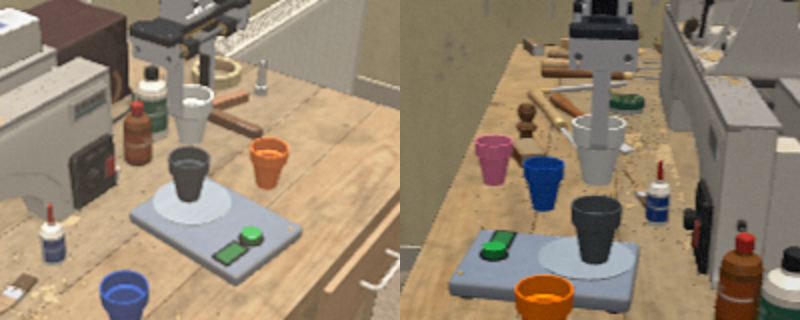

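White hangs above grey. Comparing the two axes within each camera.

Run:
```python
from h import *
B={"scene":(300,380,110,250),"side":(290,360,140,250)}
for n in B:
    c=manip.camera(n);W=cloud(c);H=hsv(c);s=H[...,1];v=H[...,2];m=np.zeros((400,640),bool);u0,u1,v0,v1=B[n];m[v0:v1,u0:u1]=1
    z=W[...,2]
    inr=m&(np.hypot(W[...,0]-545,W[...,1]+3)<45)
    wh=inr&(s<35)&(v>130)&(z>137)&(z<178)   # cone part: axis via cone fit
    def cone(p,z0):
        f=lambda q:np.hypot(p[:,0]-q[0],p[:,1]-q[1])-(16.5+(p[:,2]-z0)*(29.3-16.5)/48)
        r=least_squares(f,[545,-3],loss='soft_l1'); return r.x.round(1),np.median(abs(r.fun)).round(2)
    gr=inr&(v<95)&(z>38)&(z<80)
    print(n,wh.sum(),cone(W[wh],134.5),gr.sum(),cone(W[gr],35))
print(manip.read_state()["eef_pos"])
```

```text
scene 137 (array([546.,  -7.]), np.float64(0.93)) 125 (array([546.7,  -5.1]), np.float64(1.16))
side 5 (array([ 5.468e+02, -4.000e-01]), np.float64(0.38)) 236 (array([545.3,   0.9]), np.float64(1.01))
[545.14547429  -3.36751447 199.68073943]
```

Emit:
drive_tool --steps '[{"delta_pos": [0.4,1.5,0],"yaw": 0,"hand": 50},{"delta_pos": [0,0,-12],"yaw": 0,"hand": 50},{"delta_pos": [0,0,-16],"yaw": 0,"hand": 50},{"delta_pos": [0,0,-8],"yaw": 0,"hand": 50},{"delta_pos": [0,0,-4],"yaw": 0,"hand": 50}]'

```text
clock: 5.38
eef_pos: [545.1, -0.9, 158.5]
eef_rot: [-3.141, 0.002, -0.0]
wrist_force: [1.1, -0.3, -0.5]
finger_gap: 58.4
```

Emit:
drive_tool --steps '[{"delta_pos": [0,0,-6],"yaw": 0,"hand": 50},{"delta_pos": [0,0,-6],"yaw": 0,"hand": 50},{"delta_pos": [0,0,-6],"yaw": 0,"hand": 50},{"delta_pos": [0,0,-5],"yaw": 0,"hand": 50},{"delta_pos": [0,0,0],"yaw": 0,"hand": 50}]'

```text
clock: 5.8
eef_pos: [545.2, -0.8, 135.6]
eef_rot: [-3.141, 0.001, -0.0]
wrist_force: [0.2, -0.0, -0.5]
finger_gap: 58.6
```

Run:
```python
from h import *
a=[]
for n in ("scene","side"):
    c=manip.camera(n); a.append(c["frame"][:,:,::-1])
cv2.imwrite("pics/b5.png",np.hstack([cv2.resize(a[0][100:260,230:430],(400,320)),cv2.resize(a[1][100:260,230:430],(400,320))]))
s=manip.read_state();print(s["eef_pos"],s["wrist_force"],s["finger_gap"])
```

```text
[545.60293829  -0.82336683 136.65401752] [-0.21677622 -0.685145   -0.30396892] 58.131376100582784
```

View pics/b5.png

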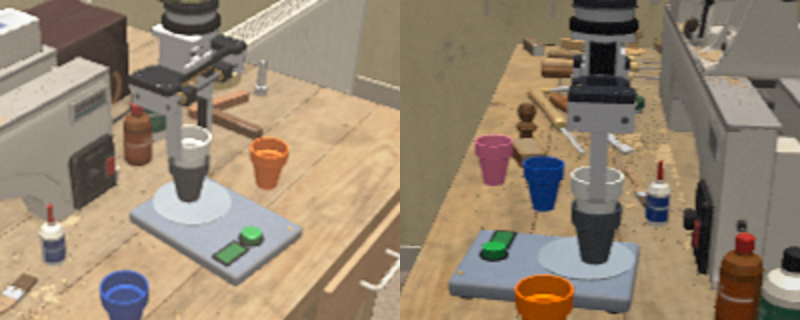

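White is entering grey with no contact force. Correcting y by -1 and going on down slowly.

Emit:
drive_tool --steps '[{"delta_pos": [0,-1,-3],"yaw": 0,"hand": 50},{"delta_pos": [0,0,-3],"yaw": 0,"hand": 50},{"delta_pos": [0,0,-2],"yaw": 0,"hand": 50},{"delta_pos": [0,0,0],"yaw": 0,"hand": 50}]'

```text
clock: 6.23
eef_pos: [545.4, -1.9, 128.1]
eef_rot: [-3.142, 0.001, -0.0]
wrist_force: [-0.0, -0.1, -0.8]
finger_gap: 58.1
```

Emit:
drive_tool --steps '[{"delta_pos": [0,0,-1],"yaw": 0,"hand": 50},{"delta_pos": [0,0,0],"yaw": 0,"hand": 50},{"delta_pos": [0,0,0],"yaw": 0,"hand": 50}]'

```text
clock: 6.48
eef_pos: [545.6, -1.8, 127.7]
eef_rot: [3.142, -0.0, -0.0]
wrist_force: [-0.4, -1.4, -1.1]
finger_gap: 58.0
```

Emit:
drive_tool --steps '[{"delta_pos": [0,0,-1],"yaw": 0,"hand": 50},{"delta_pos": [0,0,0],"yaw": 0,"hand": 50},{"delta_pos": [0,0,0],"yaw": 0,"hand": 50}]'

```text
clock: 6.73
eef_pos: [545.6, -1.8, 126.6]
eef_rot: [-3.142, 0.0, -0.0]
wrist_force: [0.6, -0.9, 0.4]
finger_gap: 58.5
```

Emit:
drive_tool --steps '[{"delta_pos": [0,0,-0.7],"yaw": 0,"hand": 50},{"delta_pos": [0,0,0],"yaw": 0,"hand": 50},{"delta_pos": [0,0,0],"yaw": 0,"hand": 50}]'

```text
clock: 6.98
eef_pos: [545.6, -1.8, 125.9]
eef_rot: [-3.142, 0.0, -0.0]
wrist_force: [-0.2, 0.0, -1.0]
finger_gap: 57.9
```

Emit:
drive_tool --steps '[{"delta_pos": [0,0,-0.7],"yaw": 0,"hand": 50},{"delta_pos": [0,0,0],"yaw": 0,"hand": 50},{"delta_pos": [0,0,0],"yaw": 0,"hand": 50}]'

```text
clock: 7.23
eef_pos: [545.9, -1.9, 125.9]
eef_rot: [3.141, -0.001, -0.0]
wrist_force: [-0.5, -0.6, 5.6]
finger_gap: 58.3
```

Emit:
drive_tool --steps '[{"delta_pos": [0,0,-0.7],"yaw": 0,"hand": 50},{"delta_pos": [0,0,0],"yaw": 0,"hand": 50},{"delta_pos": [0,0,0],"yaw": 0,"hand": 50}]'

```text
clock: 7.48
eef_pos: [546.3, -1.9, 125.9]
eef_rot: [3.141, -0.002, -0.0]
wrist_force: [-0.9, -0.3, 11.1]
finger_gap: 58.3
```

Contact came at TCP z 125.9, as expected for a full seat (126). Relieving the force, then releasing.

Emit:
drive_tool --steps '[{"delta_pos": [0,0,1.2],"yaw": 0,"hand": 50},{"delta_pos": [0,0,0],"yaw": 0,"hand": 62},{"delta_pos": [0,0,0],"yaw": 0,"hand": 80},{"delta_pos": [0,0,0],"yaw": 0,"hand": 94},{"delta_pos": [0,0,0],"yaw": 0,"hand": 94}]'

```text
clock: 7.9
eef_pos: [545.5, -1.8, 125.5]
eef_rot: [3.142, 0.0, -0.0]
wrist_force: [-0.1, 0.8, 0.1]
finger_gap: 78.2
```

Emit:
drive_tool --steps '[{"delta_pos": [0,0,0],"yaw": 0,"hand": 94},{"delta_pos": [0,0,0],"yaw": 0,"hand": 94},{"delta_pos": [0,0,10],"yaw": 0,"hand": 94},{"delta_pos": [0,0,30],"yaw": 0,"hand": 94},{"delta_pos": [0,0,30],"yaw": 0,"hand": 94}]'

```text
clock: 8.32
eef_pos: [545.0, -1.8, 196.5]
eef_rot: [-3.141, 0.002, -0.0]
wrist_force: [1.1, -0.0, 0.5]
finger_gap: 93.8
```

Run:
```python
from h import *
a=[]
for n in ("scene","side"):
    c=manip.camera(n); a.append(c["frame"][:,:,::-1])
cv2.imwrite("pics/b6.png",np.hstack([cv2.resize(a[0][100:260,230:430],(400,320)),cv2.resize(a[1][100:260,230:430],(400,320))]))
c=manip.camera("wrist");cv2.imwrite("pics/w6.png",c["frame"][:,:,::-1])
s=manip.read_state();print(s["eef_pos"],s["wrist_force"],s["finger_gap"])
```

```text
[546.45336711  -1.85470777 198.45231068] [ 0.42068614  0.66297158 -0.14787604] 93.81654103757613
```

View pics/b6.png

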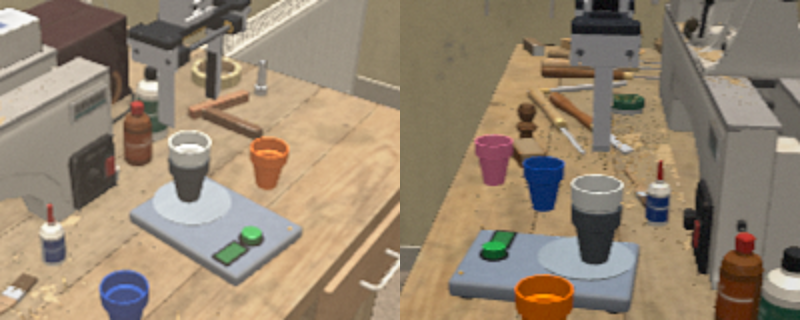

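View pics/w6.png

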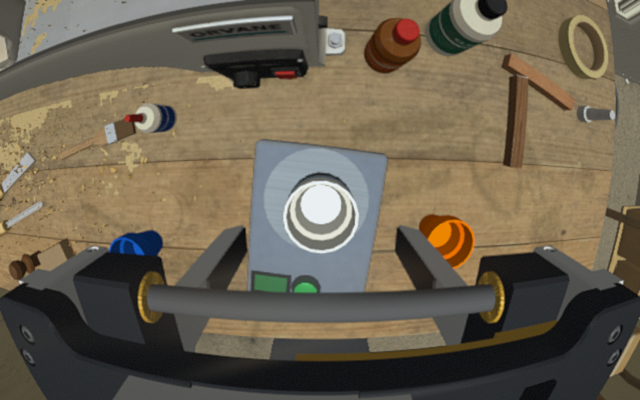

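White sits nested and upright in grey, centred at (320,215) in the wrist view. Measuring the stack's rim, and the blue cup again.

Run:
```python
from h import *
for n in ("scene","side"):
    c=manip.camera(n);W=cloud(c);H=hsv(c);s=H[...,1];v=H[...,2];z=W[...,2]
    q=W[(np.hypot(W[...,0]-545,W[...,1]+2)<45)&(z>122)&(z<137)&(s<45)&(v>110)]
    print(n,len(q),np.percentile(q[:,2],98).round(1),circ(q),circ(q,29.3)[0][:2])
c=manip.camera("wrist");H=hsv(c).astype(int)
B=((H[...,1]<30)&(H[...,2]>190))
k=np.array([(u,188+np.argmax(B[188:260,u])) for u in range(290,352,4) if B[188:260,u].any()])
kb=np.array([(u,275-np.argmax(B[275:180:-1,u])) for u in range(292,352,4) if B[180:275,u].any()])
p=ray(c,np.vstack([k,kb]),131);print(circ(p))
print(manip.read_state()["eef_pos"])
```

```text
scene 147 133.8 (array([543.81276956,  -1.39861385,  28.21525848]), np.float64(1.0005971849317383)) [543.79936908  -1.38258026]
side 178 130.3 (array([544.94046419,  -3.03276577,  28.45388702]), np.float64(0.8141517091828074)) [544.79116986  -2.92089157]
(array([544.33635221,  -2.07702314,  27.07223981]), np.float64(0.84480396531427))
[545.13680021  -1.79820035 194.98974286]
```

Emit:
drive_tool --steps '[{"delta_pos": [-8,25,5],"yaw": 0,"hand": 94},{"delta_pos": [-12,37,0],"yaw": 0,"hand": 94},{"delta_pos": [-12,37,0],"yaw": 0,"hand": 94},{"delta_pos": [-12,37,0],"yaw": 0,"hand": 94},{"delta_pos": [-12,37,0],"yaw": 0,"hand": 94}]'

```text
clock: 9.03
eef_pos: [488.3, 172.5, 199.7]
eef_rot: [3.141, 0.002, -0.001]
wrist_force: [0.9, 0.4, 0.2]
finger_gap: 94.1
```

Emit:
drive_tool --steps '[{"delta_pos": [-10,32,-10],"yaw": 0,"hand": 94},{"delta_pos": [-8,24,-20],"yaw": 0,"hand": 94},{"delta_pos": [0,5,-25],"yaw": 0,"hand": 94},{"delta_pos": [0,0,-5],"yaw": 0,"hand": 94},{"delta_pos": [0,0,0],"yaw": 0,"hand": 94}]'

```text
clock: 9.45
eef_pos: [470.6, 231.7, 138.8]
eef_rot: [3.14, 0.004, 0.0]
wrist_force: [0.3, 0.4, 0.0]
finger_gap: 94.2
```

Emit:
drive_tool --steps '[{"delta_pos": [0,0,0],"yaw": 0,"hand": 94},{"delta_pos": [0,0,0],"yaw": 0,"hand": 94}]'

```text
clock: 9.62
eef_pos: [472.3, 231.5, 141.9]
eef_rot: [-3.141, -0.001, -0.001]
wrist_force: [-0.3, 0.0, 0.4]
finger_gap: 93.9
```

Run:
```python
from h import *
c=manip.camera("wrist");cv2.imwrite("pics/w7.png",c["frame"][:,:,::-1]);H=hsv(c).astype(int)
B=((H[...,0]>105)&(H[...,0]<130)&(H[...,1]>120)).astype(np.uint8)
ys,xs=np.where(B[160:260,260:380]);print(xs.min()+260,xs.max()+260,ys.min()+160,ys.max()+160)
print(wfit(c,B,70,318,212,50))
print(manip.read_state()["eef_pos"])
```

```text
283 356 177 250
(array([472.91014761, 232.04910203,  29.27182325]), np.float64(0.38402977336837374))
[472.32332881 231.60795899 141.91048554]
```

View pics/w7.png

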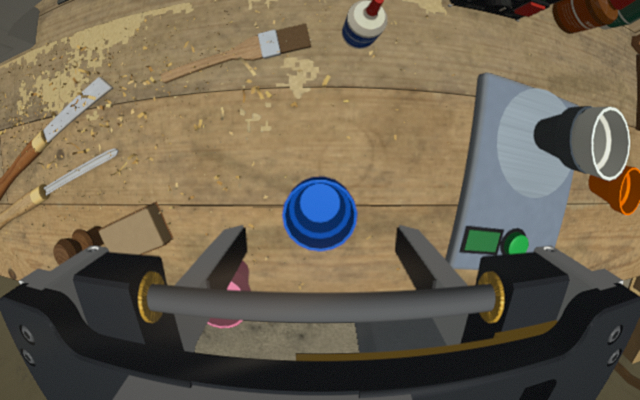

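Blue is centred at (320,213). With the wrist camera's x bias removed it is at (470.5,232), in agreement with the other views. Descending.

Emit:
drive_tool --steps '[{"delta_pos": [-2,0.5,-15],"yaw": 0,"hand": 94},{"delta_pos": [0,0,-22],"yaw": 0,"hand": 94},{"delta_pos": [0,0,-22],"yaw": 0,"hand": 94},{"delta_pos": [0,0,-15],"yaw": 0,"hand": 94},{"delta_pos": [0,0,-3],"yaw": 0,"hand": 94}]'

```text
clock: 10.08
eef_pos: [469.1, 231.8, 62.2]
eef_rot: [3.141, 0.002, -0.001]
wrist_force: [-0.3, 0.6, -0.7]
finger_gap: 94.0
```

Emit:
drive_tool --steps '[{"delta_pos": [0,0,0],"yaw": 0,"hand": 94},{"delta_pos": [0,0,0],"yaw": 0,"hand": 94},{"delta_pos": [0,0,0],"yaw": 0,"hand": 94}]'

```text
clock: 10.33
eef_pos: [470.3, 232.8, 65.2]
eef_rot: [-3.141, -0.002, -0.0]
wrist_force: [-0.2, 0.9, 0.1]
finger_gap: 93.8
```

Emit:
drive_tool --steps '[{"delta_pos": [0,0,0],"yaw": 0,"hand": 50},{"delta_pos": [0,0,0],"yaw": 0,"hand": 50},{"delta_pos": [0,0,0],"yaw": 0,"hand": 50},{"delta_pos": [0,0,0],"yaw": 0,"hand": 50},{"delta_pos": [0,0,0],"yaw": 0,"hand": 50}]' --squeeze 12

```text
clock: 10.75
eef_pos: [469.6, 232.7, 63.9]
eef_rot: [-3.142, -0.0, -0.0]
wrist_force: [-0.9, -0.5, -0.9]
finger_gap: 64.1
```

Emit:
drive_tool --steps '[{"delta_pos": [0,0,0],"yaw": 0,"hand": 50},{"delta_pos": [0,0,0],"yaw": 0,"hand": 50},{"delta_pos": [0,0,0],"yaw": 0,"hand": 50},{"delta_pos": [0,0,0],"yaw": 0,"hand": 50}]'

```text
clock: 11.08
eef_pos: [469.6, 232.7, 63.8]
eef_rot: [-3.142, -0.0, -0.0]
wrist_force: [-0.6, 0.5, 2.1]
finger_gap: 58.6
```

Emit:
drive_tool --steps '[{"delta_pos": [0,0,8],"yaw": 0,"hand": 50},{"delta_pos": [0,0,30],"yaw": 0,"hand": 50},{"delta_pos": [0,0,40],"yaw": 0,"hand": 50},{"delta_pos": [0,0,40],"yaw": 0,"hand": 50},{"delta_pos": [0,0,37],"yaw": 0,"hand": 50}]'

```text
clock: 11.5
eef_pos: [469.2, 232.6, 221.5]
eef_rot: [-3.141, -0.001, -0.0]
wrist_force: [0.5, 0.1, -0.7]
finger_gap: 59.0
```

Emit:
drive_tool --steps '[{"delta_pos": [0,0,5],"yaw": 0,"hand": 50},{"delta_pos": [6,-20,0],"yaw": 0,"hand": 50},{"delta_pos": [11,-35,0],"yaw": 0,"hand": 50},{"delta_pos": [12,-37,0],"yaw": 0,"hand": 50},{"delta_pos": [12,-37,0],"yaw": 0,"hand": 50}]'

```text
clock: 11.92
eef_pos: [510.5, 102.4, 223.9]
eef_rot: [-3.142, -0.0, 0.001]
wrist_force: [1.0, 0.8, -0.6]
finger_gap: 58.8
```

Emit:
drive_tool --steps '[{"delta_pos": [12,-37,0],"yaw": 0,"hand": 50},{"delta_pos": [11,-34,0],"yaw": 0,"hand": 50},{"delta_pos": [8,-24,0],"yaw": 0,"hand": 50},{"delta_pos": [0,0,0],"yaw": 0,"hand": 50},{"delta_pos": [0,0,0],"yaw": 0,"hand": 50}]'

```text
clock: 12.33
eef_pos: [541.5, 7.8, 223.5]
eef_rot: [-3.141, 0.001, -0.002]
wrist_force: [-1.2, 0.4, -0.1]
finger_gap: 58.6
```

Emit:
drive_tool --steps '[{"delta_pos": [0,0,0],"yaw": 0,"hand": 50},{"delta_pos": [0,0,0],"yaw": 0,"hand": 50}]'

```text
clock: 12.5
eef_pos: [541.3, 9.7, 223.8]
eef_rot: [-3.141, 0.0, 0.001]
wrist_force: [0.2, 0.3, -0.3]
finger_gap: 58.8
```

Emit:
drive_tool --steps '[{"delta_pos": [3.2,-8,0],"yaw": 0,"hand": 50},{"delta_pos": [0,-3.5,0],"yaw": 0,"hand": 50},{"delta_pos": [0,0,0],"yaw": 0,"hand": 50},{"delta_pos": [0,0,0],"yaw": 0,"hand": 50}]'

```text
clock: 12.83
eef_pos: [544.7, -2.8, 223.7]
eef_rot: [-3.142, 0.0, -0.0]
wrist_force: [-0.3, 0.6, -1.0]
finger_gap: 59.1
```

Run:
```python
from h import *
s0=manip.read_state()["eef_pos"];print(s0)
a=[]
zb=s0[2]-63.8
for n in ("scene","side"):
    c=manip.camera(n);W=cloud(c);H=hsv(c);h_,s,v=[H[...,i] for i in range(3)];z=W[...,2]
    a.append(c["frame"][:,:,::-1])
    inr=np.hypot(W[...,0]-545,W[...,1]+2)<45
    q=W[inr&(z>122)&(z<137)&(s<45)&(v>110)]
    bl=W[inr&(h_>105)&(h_<130)&(s>120)&(z>zb+3)&(z<zb+50)]
    f=lambda x,p,z0:np.hypot(p[:,0]-x[0],p[:,1]-x[1])-(16.5+(p[:,2]-z0)*(29.3-16.5)/48)
    r=least_squares(f,[545,-2],args=(bl,zb),loss='soft_l1')
    rm=W[inr&(h_>105)&(h_<130)&(s>120)&(z>zb+60)&(z<zb+76)]
    print(n,"white",len(q),circ(q,29.3)[0][:2].round(1),"bluecone",len(bl),r.x.round(1),np.median(abs(r.fun)).round(2),"bluerim",len(rm),circ(rm,29.3)[0][:2].round(1))
cv2.imwrite("pics/b8.png",np.hstack([cv2.resize(a[0][80:240,230:430],(400,320)),cv2.resize(a[1][80:240,230:430],(400,320))]))
```

```text
[544.74178381  -2.84366151 223.69792596]
scene white 149 [543.8  -1.5] bluecone 32 [542.1  -4.3] 2.55 bluerim 63 [546.   -1.3]
side white 183 [545.   -2.9] bluecone 304 [ 5.452e+02 -4.000e-01] 1.08 bluerim 122 [545.3  -4. ]
```

View pics/b8.png

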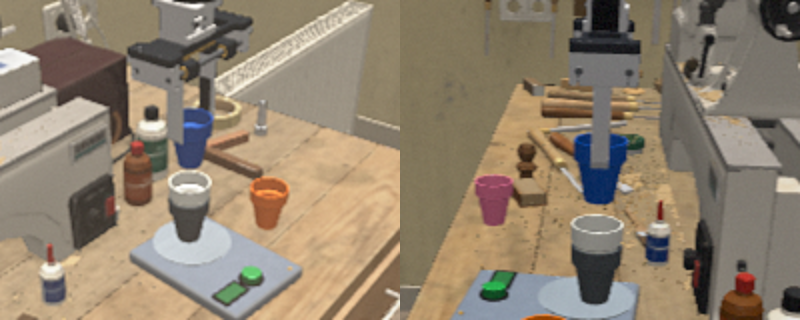

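Blue hangs upright over the stack and the axes agree to about 1 mm. Lowering.

Emit:
drive_tool --steps '[{"delta_pos": [-0.4,0.6,-10],"yaw": 0,"hand": 50},{"delta_pos": [0,0,-14],"yaw": 0,"hand": 50},{"delta_pos": [0,0,-8],"yaw": 0,"hand": 50},{"delta_pos": [0,0,-8],"yaw": 0,"hand": 50},{"delta_pos": [0,0,-6],"yaw": 0,"hand": 50}]'

```text
clock: 13.35
eef_pos: [544.2, -2.1, 176.6]
eef_rot: [-3.142, 0.001, -0.0]
wrist_force: [-0.3, -0.2, 0.2]
finger_gap: 59.0
```

Emit:
drive_tool --steps '[{"delta_pos": [0,0,-5],"yaw": 0,"hand": 50},{"delta_pos": [0,0,-5],"yaw": 0,"hand": 50},{"delta_pos": [0,0,-4],"yaw": 0,"hand": 50},{"delta_pos": [0,0,0],"yaw": 0,"hand": 50},{"delta_pos": [0,0,0],"yaw": 0,"hand": 50}]'

```text
clock: 13.77
eef_pos: [544.4, -2.2, 163.8]
eef_rot: [3.142, -0.0, -0.0]
wrist_force: [0.2, 0.4, -0.4]
finger_gap: 58.9
```

Emit:
drive_tool --steps '[{"delta_pos": [0,0,-4],"yaw": 0,"hand": 50},{"delta_pos": [0,0,-3],"yaw": 0,"hand": 50},{"delta_pos": [0,0,0],"yaw": 0,"hand": 50},{"delta_pos": [0,0,0],"yaw": 0,"hand": 50}]'

```text
clock: 14.1
eef_pos: [544.3, -2.2, 156.6]
eef_rot: [-3.142, 0.0, -0.0]
wrist_force: [-0.3, -0.0, -0.7]
finger_gap: 59.0
```

Emit:
drive_tool --steps '[{"delta_pos": [0,0,-2],"yaw": 0,"hand": 50},{"delta_pos": [0,0,-2],"yaw": 0,"hand": 50},{"delta_pos": [0,0,0],"yaw": 0,"hand": 50},{"delta_pos": [0,0,0],"yaw": 0,"hand": 50}]'

```text
clock: 14.43
eef_pos: [544.3, -2.2, 152.6]
eef_rot: [-3.142, 0.0, -0.0]
wrist_force: [-0.8, 0.3, -0.7]
finger_gap: 58.9
```

Emit:
drive_tool --steps '[{"delta_pos": [0,0,-1],"yaw": 0,"hand": 50},{"delta_pos": [0,0,0],"yaw": 0,"hand": 50},{"delta_pos": [0,0,0],"yaw": 0,"hand": 50}]'

```text
clock: 14.68
eef_pos: [544.4, -2.2, 151.7]
eef_rot: [3.142, 0.0, -0.0]
wrist_force: [0.7, -0.2, -1.0]
finger_gap: 58.3
```

Emit:
drive_tool --steps '[{"delta_pos": [0,0,-1],"yaw": 0,"hand": 50},{"delta_pos": [0,0,0],"yaw": 0,"hand": 50},{"delta_pos": [0,0,0],"yaw": 0,"hand": 50}]'

```text
clock: 14.93
eef_pos: [544.4, -2.2, 150.8]
eef_rot: [-3.142, -0.0, -0.0]
wrist_force: [0.5, -0.1, -0.2]
finger_gap: 58.8
```

Emit:
drive_tool --steps '[{"delta_pos": [0,0,-0.7],"yaw": 0,"hand": 50},{"delta_pos": [0,0,0],"yaw": 0,"hand": 50},{"delta_pos": [0,0,0],"yaw": 0,"hand": 50}]'

```text
clock: 15.18
eef_pos: [544.7, -2.3, 150.7]
eef_rot: [3.141, -0.001, -0.0]
wrist_force: [-0.6, 0.2, 6.1]
finger_gap: 59.3
```

Emit:
drive_tool --steps '[{"delta_pos": [0,0,-0.7],"yaw": 0,"hand": 50},{"delta_pos": [0,0,0],"yaw": 0,"hand": 50},{"delta_pos": [0,0,0],"yaw": 0,"hand": 50}]'

```text
clock: 15.43
eef_pos: [545.1, -2.3, 150.7]
eef_rot: [3.141, -0.003, -0.0]
wrist_force: [-0.9, -0.3, 9.8]
finger_gap: 58.7
```

Blue seats at 150.7 against 150.8 expected. Relieving the force, releasing and retreating upward.

Emit:
drive_tool --steps '[{"delta_pos": [0,0,1.2],"yaw": 0,"hand": 50},{"delta_pos": [0,0,0],"yaw": 0,"hand": 62},{"delta_pos": [0,0,0],"yaw": 0,"hand": 80},{"delta_pos": [0,0,0],"yaw": 0,"hand": 94},{"delta_pos": [0,0,0],"yaw": 0,"hand": 94}]'

```text
clock: 15.85
eef_pos: [544.3, -2.2, 150.3]
eef_rot: [-3.142, 0.0, -0.0]
wrist_force: [-0.2, -1.1, -0.6]
finger_gap: 78.5
```

Emit:
drive_tool --steps '[{"delta_pos": [0,0,0],"yaw": 0,"hand": 94},{"delta_pos": [0,0,0],"yaw": 0,"hand": 94},{"delta_pos": [0,0,10],"yaw": 0,"hand": 94},{"delta_pos": [0,0,30],"yaw": 0,"hand": 94},{"delta_pos": [0,0,30],"yaw": 0,"hand": 94}]'

```text
clock: 16.27
eef_pos: [543.8, -2.2, 221.3]
eef_rot: [-3.141, 0.002, -0.0]
wrist_force: [0.9, 0.1, 0.3]
finger_gap: 94.1
```

Run:
```python
from h import *
print(manip.read_state()["eef_pos"])
a=[]
for n in ("scene","side"):
    c=manip.camera(n);W=cloud(c);H=hsv(c);h_,s,v=[H[...,i] for i in range(3)];z=W[...,2]
    a.append(c["frame"][:,:,::-1])
    inr=np.hypot(W[...,0]-545,W[...,1]+2)<45
    rm=W[inr&(h_>105)&(h_<130)&(s>120)&(z>145)&(z<165)]
    wm=W[inr&(z>115)&(z<137)&(s<45)&(v>110)]
    print(n,np.percentile(rm[:,2],98).round(1),circ(rm,29.3),np.percentile(wm[:,2],98).round(1),circ(wm,29.3))
    g=(h_>45)&(h_<80)&(s>100)&(v>120)&(z>35)&(z<44)&(np.hypot(W[...,0]-423,W[...,1]-19)<30)
    print("key",W[g].mean(0).round(1),W[g].min(0).round(1),W[g].max(0).round(1))
c=manip.camera("wrist");cv2.imwrite("pics/w9.png",c["frame"][:,:,::-1])
cv2.imwrite("pics/b9.png",np.hstack([cv2.resize(a[0][80:240,230:430],(400,320)),cv2.resize(a[1][80:240,230:430],(400,320))]))
```

```text
[543.8346672   -2.18360966 221.33544912]
scene 159.4 (array([544.31618756,  -2.4644068 ,  29.3       ]), np.float64(1.2823126067945338)) 133.8 (array([544.84690407,  -2.20495298,  29.3       ]), np.float64(0.9139373233393133))
key [421.8  20.6  40.3] [409.8   9.8  36.7] [433.4  30.2  43.8]
side 156.4 (array([544.81226209,  -3.21791673,  29.3       ]), np.float64(1.1501691185723217)) 130.3 (array([545.09496176,  -1.72430682,  29.3       ]), np.float64(0.7263494437689957))
key [423.8  15.1  38. ] [411.    5.   35.4] [435.3  30.1  39.9]
```

View pics/b9.png

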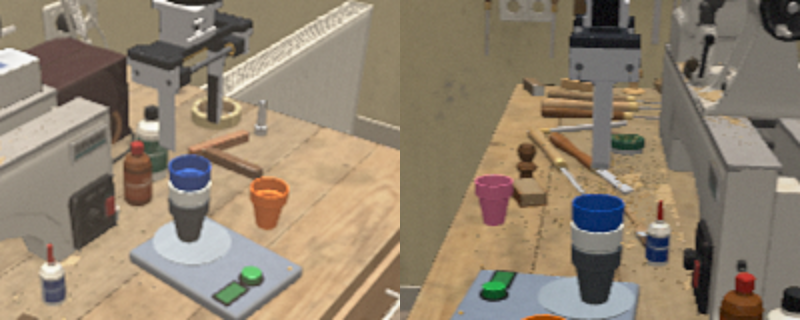

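View pics/w9.png

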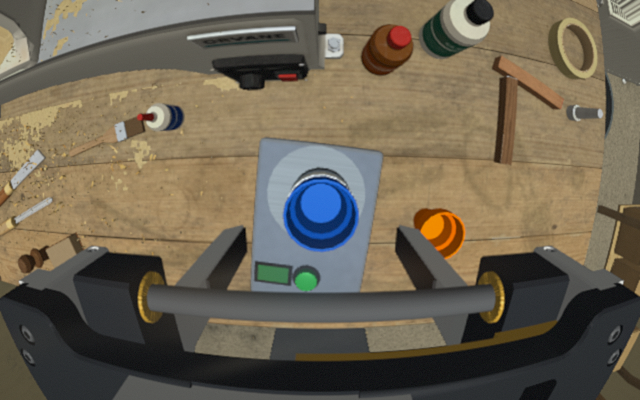

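The stack is complete, with rims about 26 mm apart in both views and level. Key is at about (423,18). Moving back over it and closing the fingers.

Emit:
drive_tool --steps '[{"delta_pos": [-20,4,0],"yaw": 0,"hand": 0},{"delta_pos": [-36,6,0],"yaw": 0,"hand": 0},{"delta_pos": [-36,6,0],"yaw": 0,"hand": 0},{"delta_pos": [-22,4,0],"yaw": 0,"hand": 0},{"delta_pos": [-8,0,0],"yaw": 0,"hand": 0}]' --squeeze 10

```text
clock: 16.83
eef_pos: [419.9, 18.3, 220.1]
eef_rot: [-3.141, 0.001, 0.0]
wrist_force: [-0.3, -0.1, 0.0]
finger_gap: 64.2
```

Emit:
drive_tool --steps '[{"delta_pos": [0,0,-10],"yaw": 0,"hand": 0},{"delta_pos": [0,0,-30],"yaw": 0,"hand": 0},{"delta_pos": [0,0,-30],"yaw": 0,"hand": 0},{"delta_pos": [0,0,-20],"yaw": 0,"hand": 0},{"delta_pos": [0,0,-10],"yaw": 0,"hand": 0}]'

```text
clock: 17.25
eef_pos: [422.0, 17.5, 116.9]
eef_rot: [-3.141, 0.004, -0.0]
wrist_force: [-0.6, -0.2, -0.6]
finger_gap: 30.9
```

Emit:
drive_tool --steps '[{"delta_pos": [0,0,0],"yaw": 0,"hand": 0},{"delta_pos": [0,0,0],"yaw": 0,"hand": 0},{"delta_pos": [0,0,0],"yaw": 0,"hand": 0}]'

```text
clock: 17.5
eef_pos: [423.2, 17.6, 120.8]
eef_rot: [3.142, -0.001, -0.0]
wrist_force: [0.6, 0.1, -0.3]
finger_gap: 10.6
```

Run:
```python
from h import *
a=[]
for n in ("scene","side"):
    c=manip.camera(n); a.append(c["frame"][:,:,::-1])
cv2.imwrite("pics/b10.png",np.hstack([cv2.resize(a[0][130:250,290:440],(400,320)),cv2.resize(a[1][150:270,220:370],(400,320))]))
c=manip.camera("wrist");cv2.imwrite("pics/w10.png",c["frame"][:,:,::-1])
s=manip.read_state();print(s["eef_pos"],s["wrist_force"],s["finger_gap"])
```

```text
[422.89909498  17.71965111 121.1411096 ] [0.88713196 0.16689513 0.16367677] 1.0594200897164319
```

View pics/b10.png

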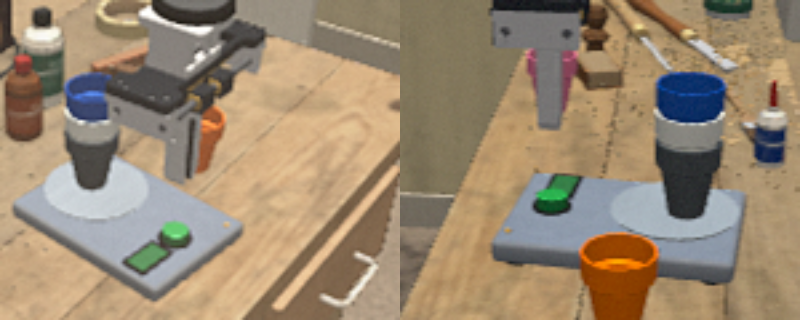

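View pics/w10.png

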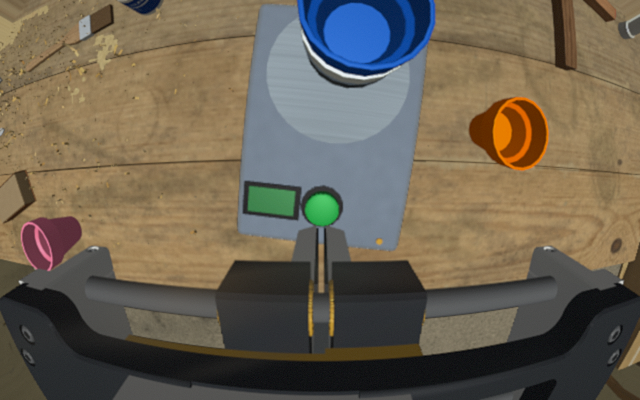

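Closed fingers (320,235) line up with the key (322,208). Going down to just above it.

Emit:
drive_tool --steps '[{"delta_pos": [0,0,-12],"yaw": 0,"hand": 0},{"delta_pos": [0,0,-20],"yaw": 0,"hand": 0},{"delta_pos": [0,0,-14],"yaw": 0,"hand": 0},{"delta_pos": [0,0,-8],"yaw": 0,"hand": 0},{"delta_pos": [0,0,-3],"yaw": 0,"hand": 0}]'

```text
clock: 18.07
eef_pos: [422.2, 17.8, 62.9]
eef_rot: [-3.142, 0.001, -0.0]
wrist_force: [1.9, -0.8, 0.3]
finger_gap: 0.5
```

Emit:
drive_tool --steps '[{"delta_pos": [0,0,0],"yaw": 0,"hand": 0},{"delta_pos": [0,0,0],"yaw": 0,"hand": 0},{"delta_pos": [0,0,0],"yaw": 0,"hand": 0},{"delta_pos": [0,0,0],"yaw": 0,"hand": 0},{"delta_pos": [0,0,0],"yaw": 0,"hand": 0}]'

```text
clock: 18.48
eef_pos: [422.6, 17.8, 64.0]
eef_rot: [3.142, -0.001, -0.0]
wrist_force: [0.4, 0.5, 0.2]
finger_gap: 0.5
```

Run:
```python
from h import *
a=[]
for n in ("scene","side"):
    c=manip.camera(n); a.append(c["frame"][:,:,::-1])
cv2.imwrite("pics/b11.png",np.hstack([cv2.resize(a[0][170:250,310:410],(400,320)),cv2.resize(a[1][190:250,250:325],(400,320))]))
s=manip.read_state();print(s["eef_pos"],s["wrist_force"],s["finger_gap"])
```

```text
[422.49592435  17.77542263  63.79425199] [-0.10563901 -0.23609241  0.80978364] 0.29622155949776274
```

View pics/b11.png

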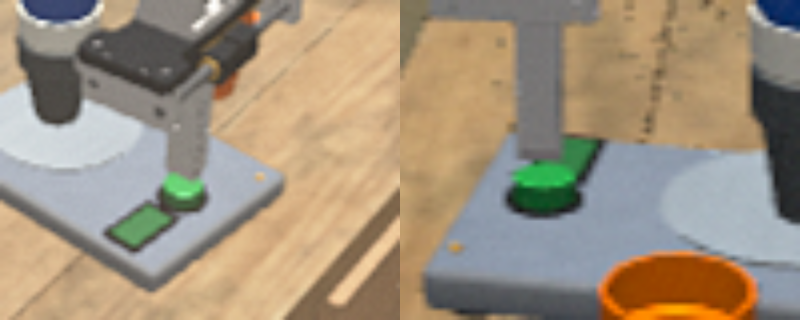

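The tips are centred above the key in both views.

Emit:
drive_tool --steps '[{"delta_pos": [0,0,-4],"yaw": 0,"hand": 0},{"delta_pos": [0,0,-3],"yaw": 0,"hand": 0},{"delta_pos": [0,0,0],"yaw": 0,"hand": 0},{"delta_pos": [0,0,0],"yaw": 0,"hand": 0},{"delta_pos": [0,0,0],"yaw": 0,"hand": 0}]'

```text
clock: 19.0
eef_pos: [422.3, 17.8, 56.5]
eef_rot: [3.142, 0.0, -0.0]
wrist_force: [-0.3, 0.2, 0.9]
finger_gap: 0.8
```

Emit:
drive_tool --steps '[{"delta_pos": [0,0,-1],"yaw": 0,"hand": 0},{"delta_pos": [0,0,0],"yaw": 0,"hand": 0},{"delta_pos": [0,0,0],"yaw": 0,"hand": 0}]'

```text
clock: 19.25
eef_pos: [422.4, 17.8, 55.5]
eef_rot: [-3.142, 0.0, -0.0]
wrist_force: [-0.1, -1.0, -0.5]
finger_gap: 0.3
```

Emit:
drive_tool --steps '[{"delta_pos": [0,0,-1],"yaw": 0,"hand": 0},{"delta_pos": [0,0,0],"yaw": 0,"hand": 0},{"delta_pos": [0,0,0],"yaw": 0,"hand": 0}]'

```text
clock: 19.5
eef_pos: [422.5, 17.8, 54.6]
eef_rot: [3.142, -0.0, -0.0]
wrist_force: [-0.7, 0.6, 2.2]
finger_gap: 0.8
```

Contact is near TCP z 55, as expected. Continuing in small steps.

Emit:
drive_tool --steps '[{"delta_pos": [0,0,-0.7],"yaw": 0,"hand": 0},{"delta_pos": [0,0,0],"yaw": 0,"hand": 0},{"delta_pos": [0,0,0],"yaw": 0,"hand": 0}]'

```text
clock: 19.75
eef_pos: [422.5, 17.8, 53.9]
eef_rot: [3.142, -0.0, -0.0]
wrist_force: [-0.8, -0.4, 3.6]
finger_gap: 0.6
```

Emit:
drive_tool --steps '[{"delta_pos": [0,0,-0.7],"yaw": 0,"hand": 0},{"delta_pos": [0,0,0],"yaw": 0,"hand": 0},{"delta_pos": [0,0,0],"yaw": 0,"hand": 0}]'

```text
clock: 20.0
eef_pos: [422.5, 17.8, 53.2]
eef_rot: [3.142, -0.0, -0.0]
wrist_force: [0.0, -0.5, 1.9]
finger_gap: 0.3
```

Emit:
drive_tool --steps '[{"delta_pos": [0,0,-0.6],"yaw": 0,"hand": 0},{"delta_pos": [0,0,0],"yaw": 0,"hand": 0},{"delta_pos": [0,0,0],"yaw": 0,"hand": 0}]'

```text
clock: 20.25
eef_pos: [422.4, 17.8, 52.5]
eef_rot: [3.142, -0.0, -0.0]
wrist_force: [-0.3, -0.5, 2.9]
finger_gap: 0.4
```

Emit:
drive_tool --steps '[{"delta_pos": [0,0,-0.6],"yaw": 0,"hand": 0},{"delta_pos": [0,0,0],"yaw": 0,"hand": 0},{"delta_pos": [0,0,0],"yaw": 0,"hand": 0}]'

```text
clock: 20.5
eef_pos: [422.4, 17.8, 51.9]
eef_rot: [3.142, -0.0, -0.0]
wrist_force: [2.1, -0.8, 1.3]
finger_gap: 0.3
```

Emit:
drive_tool --steps '[{"delta_pos": [0,0,-0.6],"yaw": 0,"hand": 0},{"delta_pos": [0,0,0],"yaw": 0,"hand": 0},{"delta_pos": [0,0,0],"yaw": 0,"hand": 0}]'

```text
clock: 20.75
eef_pos: [422.3, 17.8, 51.3]
eef_rot: [-3.142, 0.0, -0.0]
wrist_force: [0.4, -0.5, 1.4]
finger_gap: 0.2
```

Emit:
drive_tool --steps '[{"delta_pos": [0,0,-0.4],"yaw": 0,"hand": 0},{"delta_pos": [0,0,0],"yaw": 0,"hand": 0},{"delta_pos": [0,0,0],"yaw": 0,"hand": 0}]'

```text
clock: 21.0
eef_pos: [422.3, 17.8, 50.9]
eef_rot: [-3.142, 0.0, -0.0]
wrist_force: [0.6, 0.2, 1.4]
finger_gap: 0.4
```

Emit:
drive_tool --steps '[{"delta_pos": [0,0,3],"yaw": 0,"hand": 0},{"delta_pos": [0,0,10],"yaw": 0,"hand": 0},{"delta_pos": [0,0,25],"yaw": 0,"hand": 0},{"delta_pos": [0,0,30],"yaw": 0,"hand": 0},{"delta_pos": [-10,0,30],"yaw": 0,"hand": 0}]'

```text
clock: 21.42
eef_pos: [412.4, 17.8, 150.0]
eef_rot: [-3.142, 0.001, -0.0]
wrist_force: [0.7, 0.5, 0.6]
finger_gap: 0.5
```

Emit:
drive_tool --steps '[{"delta_pos": [-10,0,30],"yaw": 0,"hand": 0},{"delta_pos": [-10,0,30],"yaw": 0,"hand": 0},{"delta_pos": [0,0,10],"yaw": 0,"hand": 0},{"delta_pos": [0,0,0],"yaw": 0,"hand": 0},{"delta_pos": [0,0,0],"yaw": 0,"hand": 0}]'

```text
clock: 21.83
eef_pos: [392.4, 17.8, 218.2]
eef_rot: [-3.142, 0.0, -0.0]
wrist_force: [-0.7, 0.5, -0.2]
finger_gap: 0.6
```

Run:
```python
from h import *
s=manip.read_state();print(s["eef_pos"],s["wrist_force"],s["clock"])
a=[]
for n in ("scene","side"):
    c=manip.camera(n);W=cloud(c);H=hsv(c);h_,s,v=[H[...,i] for i in range(3)];z=W[...,2]
    a.append(c["frame"][:,:,::-1])
    inr=np.hypot(W[...,0]-545,W[...,1]+2)<45
    rm=W[inr&(h_>105)&(h_<130)&(s>120)&(z>145)&(z<165)]
    wm=W[inr&(z>115)&(z<137)&(s<45)&(v>110)]
    print(n,np.percentile(rm[:,2],98).round(1),circ(rm,29.3)[0],np.percentile(wm[:,2],98).round(1),circ(wm,29.3)[0])
    g=(h_>45)&(h_<80)&(s>100)&(v>120)&(z>33)&(z<44)&(np.hypot(W[...,0]-423,W[...,1]-19)<16)
    print("key",np.median(W[g],0).round(1))
cv2.imwrite("pics/b12.png",np.hstack([cv2.resize(a[0][100:340,200:440],(400,400)),cv2.resize(a[1][130:330,230:430],(400,400))]))
```

```text
[392.36828089  17.77879227 218.19668697] [-0.651851    0.52380587 -0.16462704] 21.8333
scene 159.4 [544.13713075  -2.51772564  29.3       ] 133.4 [545.05676422  -2.35635614  29.3       ]
key [421.6  19.4  40.1]
side 156.3 [545.20115198  -3.20730013  29.3       ] 130.2 [545.19850125  -1.90368305  29.3       ]
key [423.4  15.3  37.6]
```

View pics/b12.png

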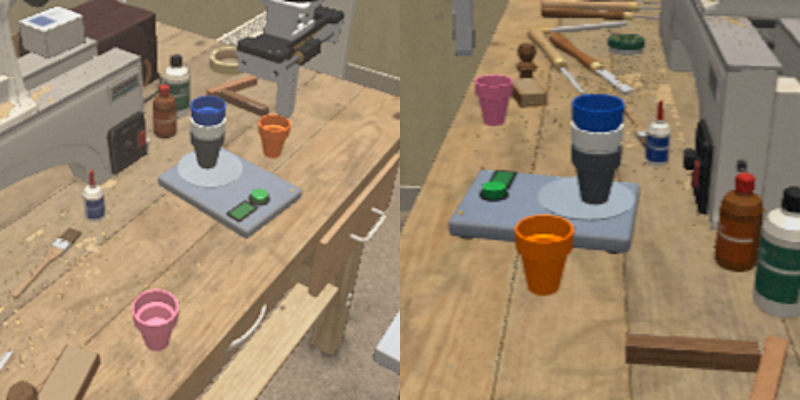

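The stack stands upright on the pan, the key is back up, the robot is clear and the bystanders haven't moved. Handing in.

```bash
python3 -c "
from cell import manip
print(manip.sign_off())"
```

```text
the job is handed in; nothing more can be done
None
```

I nested the white cup in the grey one, then the blue cup in the white one. After that I pressed the zero key until it clicked, let it go and handed the job in at about 22 s.

- **Stack:** each cup met firm contact within 0.1 mm of its expected seating height. In the last views the rims were 26 mm apart, the stack stood upright, and the cup axes agreed to about 1.3 mm, which is within the play.
- **Zero key:** the force peaked at about 3.6 N, then dropped to about 1.4–2 N as the dome clicked (readings are noisy by about 1 N). I stopped at roughly 4 mm of travel, well short of the stop. The key is back at its released height.
- **Bystanders:** the glue bottle, sanding block, walnut blank and the orange and pink cups look unmoved in the pictures. I did not measure them again after the job.
- **Camera disagreement:** the wrist camera read about 2 mm further in x than the other two, which I allowed for. The scene camera reads heights about 2–3 mm high, and the side camera is within about 1 mm.

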